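Stack slide cartons in the banding jig and hold them tight

ROBOT

A 6-joint arm with a two-finger parallel gripper is mounted at the origin on the work surface. World frame = base frame: x ahead of the robot, y to its left, z up, the work surface at z = 0. Lengths are in m, angles in rad, forces in N, time in s.
With the tool pointing down it reaches from about 0.3 to 0.875 m from the base axis. Payload 6.4 kg.
Tool frame: the origin (TCP) lies at the centre of the arm's flange, where the gripper is bolted on; the fingertips stand 173 mm ahead of it and the grasp point (between the pads) lies ctrl.grip_point_offset ahead of it (ctrl.grip_point_offset is the distance from the TCP to the grasp point, in m); z points along the fingers, y is the direction in which the jaws open and shut (so a half turn about z gives the same grasp; the last joint's range is limited). The gripper opens to 85 mm and grips with 20 to 120 N. Pads are 22 mm wide; open, the fingers measure 114 mm over their backs; the gripper's body (76 mm by 85 mm) begins 54 mm behind the grasp point. The pads swing forward as they close: fully open they stand 13 mm farther back than shut.
Start: joints at [-1.503, 0.181, 1.607, -0, 1.354, -0.206], TCP at [0.155, -0.554, 0.405] pointing down, gripper open.
Joint ranges: [-2.99, 2.99], [-0.89, 2.07], [0.3, 2.58], [-1.14, 4.28], [0, 2.63], [-3.12, 3.12]. Speed limits (rad/s): [2.57, 2.57, 3.01, 3.14, 3.14, 3.14].

INTERFACE

Orientations are given as a unit quaternion [w, x, y, z].
In Python, from bench import ctrl, cams, boxes_of, landmark_of gives the robot as it stands.
- The arm moves only by the shell command python3 -m handwheel 'ROWS'. ROWS is JSON, a list of rows, each an object with "offset": the shift along the tool's x, y, z in m, a list of three; "spin": the turn about the tool's z in degrees; "grip": the opening, from 0 (shut) to 1 (fully open). A call has 1 to 20 rows; each row is the pose to reach, as a shift and turn from the pose commanded when the call began, along the tool's axes at that moment; what a row does not reach only later rows make up. A row lasts 1/8 s, in which the tool goes at most 62.5 mm and 10.7 degrees, less where a joint would pass 70% of its speed; a pose out of reach is approached as far as the arm can. A call with a gripper value outside its range is refused whole. The fingers move at their own pace and stop on an object; the grip force is fixed at half the most. Time passes only in rows, so rows that repeat a pose let the fingers close. It gives the time, the measured TCP pose, the force and the opening at its end, in the units of the state.
- ctrl.get_obs(): the state, without advancing time (a new reading comes with each control period).
- cams.camera(name): name is "scene" or "top" or "wrist"; returns a dict with "color" (480x640x3 uint8, red, green, blue), "camera_matrix" (3x3 intrinsics, pixels), "view" (4x4, takes a point from world to camera coordinates); the wrist camera has in their place "tool_from_camera" (4x4, takes a point from camera to tool coordinates, whose origin is the TCP and whose axes are the flange's). Camera axes: x right, y up, looking along -z (the intrinsics and any distortion apply to the point x, -y, -z); pixel columns grow to the right and rows downward; lengths in m; the calibration is good to about 2 mm. A picture is of the moment at which its call begins: read the wrist's pose just before it. There is no depth.
- ctrl.hand_in(): hands the job in, once; it reports no verdict.
Trained networks look in a picture, given as the dict that the camera call returned (one of the last four; its "shot" number tells which), for a name from the list of things; names that differ only in an ending like _2 or _b are one class to them, and where a whole thing is asked for, a point or a joint stands for the part that bears it (a point fixed in the world has none). Each returns a list of dicts, best first, with "confidence" (0 to 1); they miss things now and then, are a little off and sometimes report something else, mostly with a low value. They report only what shows in the picture. A call takes as long as a camera call. They do not tell look-alikes from the thing itself.
- boxes_of(picture, thing): "uv" ([column, row] in pixels, amid what is visible of it).
- landmark_of(picture, thing): "uv" ([column, row] in pixels: a listed point, or the origin of a listed thing).
The state is a dict: "time_s": time; "q": joint angles; "dq": joint speeds; "joint_efforts": joint torques, N m; "eef_pos": TCP position; "eef_rot": TCP orientation; "wrist_force": force on the tool from outside, world axes, zero at the start; "torque": the same for the moment, N m; "opening": opening from 0.0 (shut) to 1.0 (fully open).
Only numpy, scipy, OpenCV 4.12 (cv2) and the standard library are available. Lean on these libraries where they do the work, as an engineer would, in place of code of your own. Each camera call takes 0.05 s, during which the arm holds its last target.

TASK

Put the thicker slide carton flat on the bed of the banding jig with one short end flush against the middle of the fence, then stack the thinner carton squarely on it, also up to the fence, letting go of each. Then, from the stack's near end (the end away from the fence), press the upper carton with one firm but not crushing diagonal push (about 15 N), towards the fence and down, so that the stack is tight against fence and bed together, with your hand clear of its middle where the band will go round. Finish while holding that push: do not let go at the end; leave everything else on the bench where it stands.

Things in the scene. Friction and masses are not known exactly. Their poses are not given: they have to be found in the camera images.
- seat (a point): point on the banding jig's bed surface, 12 mm above the bench, exactly below where the stack's centre belongs. x points level to the fence, whose face is 42 mm away, square to x; y runs along the fence; z up. The jig is fixed: aluminium base 170 x 150 mm, grey bed reaching 58 mm nearer than this point, with a 16 mm band groove along y under it. The robot stands on the side opposite the fence.
- bed: the jig's two grey plastic bed pads, rigid, 120 mm along y; origin on the underside of the pads, 6 mm below point seat, same axes.
- fence: the jig's upright rigid aluminium fence, 120 mm long (60 either side of its middle), 12 mm thick, 55 mm high above the bed, so that the stack's top 13 mm stand above it; two short ribs behind. Origin at the foot of its flat face, 42 mm from seat along x and 6 mm lower than seat; same axes.
- thick_mid (a point): the thicker one, smooth and slippery (friction about 0.35): closed white carton of slides, 84 (x) x 56 (y) x 40 (z, up) mm, 240 to 360 g, loose on the bench, small brown label on top; the cartons differ only in thickness. This point is its very centre, half-way up; either end may face the fence.
- thin_mid (a point): the thinner one: closed white carton of slides, 84 (x) x 56 (y) x 28 (z, up) mm, 175 to 265 g, loose on the bench, small brown label on top; the cartons differ only in thickness. This point is its very centre, half-way up; either end may face the fence.
- thick: the thicker carton, origin at the centre of its underside, 20 mm below its centre.
- thin: the thinner carton, origin at the centre of its underside, 14 mm below its centre.
- bottle_a: bystander: glass bottle with screw cap, 66 mm across, 130 mm high; origin under its centre.
- bottle_b: bystander: amber bottle, 52 mm across, 110 mm high; origin under its centre.
- jar: bystander: clear jar with lid, 70 mm across, 70 mm high; origin under its centre.
- marker: bystander: white marker pen with black cap lying flat beyond the jig, 15 mm thick, 134 mm long along its x; origin under its centre.
- tuberack: bystander: white rack with tubes, 120 (x) x 75 (y) x 72 mm high; origin under its centre.
- tipbox: bystander: closed pipette-tip box, 120 (x) x 85 (y) x 75 mm high; origin under its centre.
- beaker: bystander: clear plastic beaker, 60 mm across, 75 mm high; origin under its centre.
Things that resemble listed ones, but are neither listed nor needed, are in the scene too. Leave any green or turquoise look-alike of the thick alone.

How it is judged:
By the outcome, as a careful person would: the job done as asked, in the order asked, and still so for the second after the job is handed in, while the arm keeps its last pose, push and grip.
It also fails if it takes over 70 s, if anything falls off the work surface, if the arm or the gripper's body presses on something with over 40 N, if the wrist force passes 120 N, or if a joint passes its speed limit or range.

## Working session

There is one attempt and no reset: what is moved stays moved. The work goes in short steps, Python scripts to look and compute and a shell command to move; the robot and the scene stay as the last step left them, time stands still between calls to the robot, and variables do not carry over. Pictures are saved under pics/ and viewed, and the job is handed in when it is done.

```bash
ls; mkdir -p pics
python3 - <<'E'
from bench import ctrl,cams,boxes_of,landmark_of
import cv2,numpy as np
o=ctrl.get_obs();print({k:np.round(v,3).tolist() for k,v in o.items()},ctrl.grip_point_offset)
for n in["scene","top","wrist"]:
    p=cams.camera(n);cv2.imwrite(f"pics/{n}0.png",p["color"][:,:,::-1])
    print(n,np.round(p["camera_matrix"],1).tolist(),np.round(p.get("view",p.get("tool_from_camera")),4).tolist(),[k for k in p])
    for t in["seat","thick_mid","thin_mid","fence"]:
        print(t,[(np.round(d["uv"],1).tolist(),round(d["confidence"],2)) for d in landmark_of(p,t)][:4])
E
```

```text
pics
{'time_s': 0.0, 'q': [-1.503, 0.182, 1.608, 0.0, 1.354, -0.206], 'dq': [0.0, -0.0, -0.0, -0.0, -0.001, 0.002], 'joint_efforts': [-0.002, -44.487, -35.133, -0.0, 0.009, -0.0], 'eef_pos': [0.155, -0.553, 0.404], 'eef_rot': [-0.001, 0.991, 0.136, 0.0], 'wrist_force': [-0.069, -0.834, 0.027], 'torque': [0.035, -0.041, 0.005], 'opening': 1.004} 0.1547
scene [[568.6, 0.0, 307.2], [0.0, 568.6, 245.1], [0.0, 0.0, 1.0]] [[-0.6637, 0.7479, -0.0123, 0.3174], [-0.6384, -0.5577, 0.5305, 0.2967], [0.3899, 0.3599, 0.8476, -1.5297], [0.0, 0.0, 0.0, 1.0]] ['color', 'camera_matrix', 'view', 'shot']
seat [([289.2, 268.9], 0.7)]
thick_mid [([318.6, 205.4], 0.84), ([279.4, 120.6], 0.76), ([239.4, 195.4], 0.72), ([283.4, 169.5], 0.62)]
thin_mid [([402.8, 314.4], 0.58)]
fence [([272.0, 279.7], 0.84), ([225.6, 124.2], 0.36)]
top [[466.4, 0.0, 315.9], [0.0, 466.4, 241.0], [0.0, 0.0, 1.0]] [[0.0168, -0.9998, 0.0102, -0.0183], [0.985, 0.0183, 0.1713, -0.4734], [-0.1715, 0.0072, 0.9852, -1.1484], [0.0, 0.0, 0.0, 1.0]] ['color', 'camera_matrix', 'view', 'shot']
seat [([477.3, 215.4], 0.73), ([308.3, 208.2], 0.58)]
thick_mid [([331.6, 282.0], 0.95), ([435.6, 337.7], 0.88), ([396.4, 240.9], 0.77), ([384.0, 291.0], 0.59)]
thin_mid [([209.2, 239.5], 0.66), ([395.1, 240.0], 0.53)]
fence [([315.1, 198.5], 0.59)]
wrist [[339.3, 0.0, 317.1], [0.0, 339.3, 236.8], [0.0, 0.0, 1.0]] [[0.0008, 0.9462, 0.3235, 0.083], [1.0, -0.0008, -0.0001, 0.001], [0.0001, 0.3235, -0.9462, 0.0306], [0.0, 0.0, 0.0, 1.0]] ['color', 'camera_matrix', 'tool_from_camera', 'shot']
seat []
thick_mid [([96.1, 53.9], 0.61)]
thin_mid []
fence []
```

View pics/scene0.png

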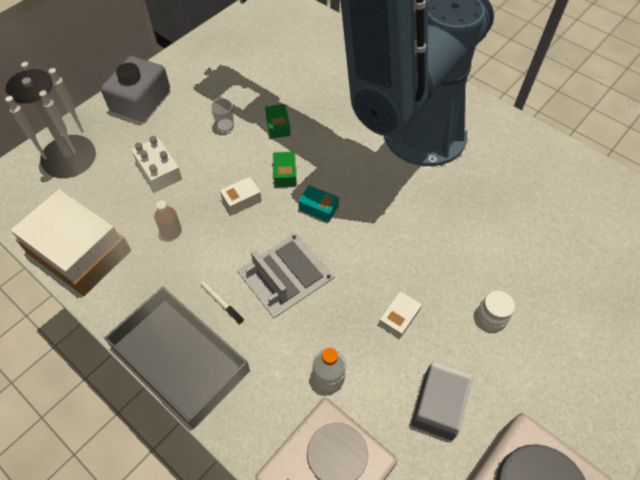

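View pics/top0.png

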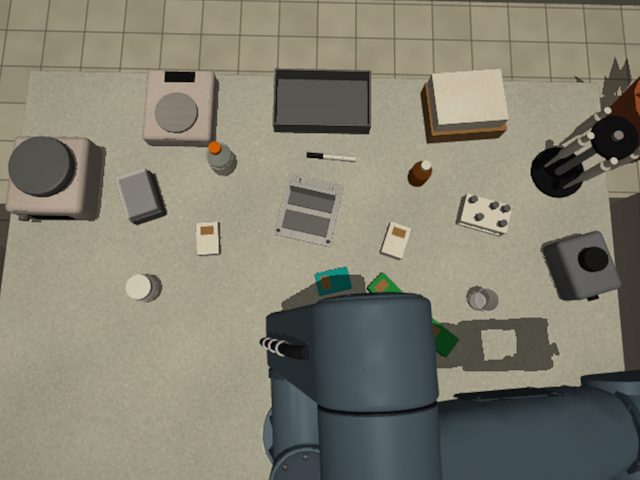

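View pics/wrist0.png

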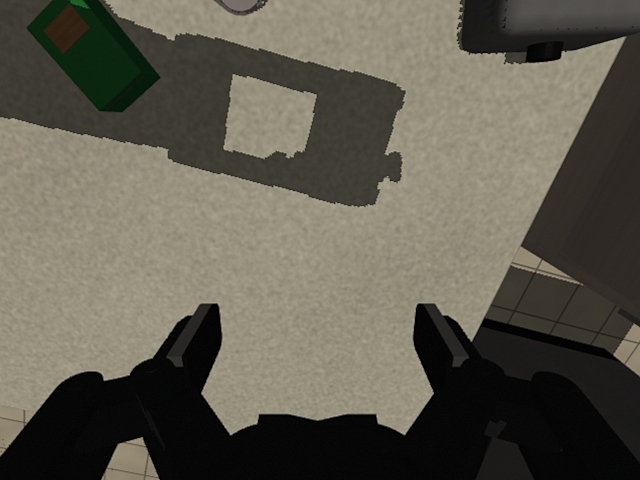

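The scene picture shows the white carton candidates at (401,314) and (240,195). These are at (208,238) and (396,240) in the top view. Coloured look-alikes to leave alone are turquoise at (318,204) and greens at (284,168) and (278,120). The jig is at about (287,272), with its fence on the far side. Next I'll measure the two white cartons' heights.

```bash
cat > h.py <<'E'
from bench import ctrl,cams,boxes_of,landmark_of
import cv2,numpy as np
from scipy.spatial.transform import Rotation as R
from scipy.optimize import least_squares
def Rq(q): return R.from_quat([q[1],q[2],q[3],q[0]])
def shot(n):
    o=ctrl.get_obs(); p=cams.camera(n)
    if n=="wrist":
        T=np.eye(4);T[:3,:3]=Rq(o["eef_rot"]).as_matrix();T[:3,3]=o["eef_pos"]
        V=np.linalg.inv(T@np.array(p["tool_from_camera"]))
    else: V=np.array(p["view"])
    return p,np.array(p["camera_matrix"]),V
def proj(K,V,P):
    P=np.atleast_2d(P);c=P@V[:3,:3].T+V[:3,3]
    return np.c_[K[0,0]*c[:,0]/-c[:,2]+K[0,2],K[1,1]*-c[:,1]/-c[:,2]+K[1,2]]
def ray(K,V,uv):
    d=np.array([(uv[0]-K[0,2])/K[0,0],-(uv[1]-K[1,2])/K[1,1],-1.])
    Ri=V[:3,:3].T; return -Ri@V[:3,3],Ri@d
def atz(K,V,uv,z):
    c,d=ray(K,V,uv);return c+d*(z-c[2])/d[2]
def tri(obs):
    A=[];b=[]
    for K,V,uv in obs:
        c,d=ray(K,V,uv);d/=np.linalg.norm(d);M=np.eye(3)-np.outer(d,d);A.append(M);b.append(M@c)
    x,_,_,_=np.linalg.lstsq(np.vstack(A),np.hstack(b),rcond=None)
    return x,[np.round(proj(K,V,x)[0]-uv,1).tolist() for K,V,uv in obs]
def crop(p,u,v,w,h,s,f):
    im=p["color"][max(0,v-h):v+h,max(0,u-w):u+w,::-1]
    cv2.imwrite(f,cv2.resize(im,None,fx=s,fy=s,interpolation=cv2.INTER_CUBIC))
E
python3 - <<'E'
from h import *
s,Ks,Vs=shot("scene");t,Kt,Vt=shot("top")
def pr(n,x): print(n,np.round(x[0],4),x[1])
for n in["seat","fence","bed","bottle_a","bottle_b","jar","marker","tuberack","beaker","tipbox"]:
    a=landmark_of(s,n);b=landmark_of(t,n)
    print(n,[(np.round(atz(Ks,Vs,d["uv"],.01),3).tolist(),round(d["confidence"],2)) for d in a][:3],[(np.round(atz(Kt,Vt,d["uv"],.01),3).tolist(),round(d["confidence"],2)) for d in b][:3])
pr("white1",tri([(Ks,Vs,(402,314)),(Kt,Vt,(208,238))]))
pr("white2",tri([(Ks,Vs,(240,195)),(Kt,Vt,(396,240))]))
a=[s["color"][270:360,350:450],s["color"][150:240,190:290],t["color"][195:285,158:258],t["color"][195:285,346:446]]
a=[cv2.resize(x[:,:,::-1],(400,300 if 0 else 300)) for x in a]
cv2.imwrite("pics/c1.png",np.vstack([np.hstack(a[:2]),np.hstack(a[2:])]))
E
```

```text
seat [([0.558, 0.011, 0.01], 0.86), ([0.562, -0.443, 0.01], 0.34)] [([0.558, 0.011, 0.01], 0.67)]
fence [([0.593, 0.003, 0.01], 0.85), ([0.552, 0.008, 0.01], 0.38)] [([0.595, 0.006, 0.01], 0.65)]
bed [([0.56, 0.014, 0.01], 0.92), ([0.354, 0.418, 0.01], 0.15)] [([0.559, 0.013, 0.01], 0.89), ([0.59, 0.446, 0.01], 0.61)]
bottle_a [([0.687, 0.246, 0.01], 0.6), ([0.664, -0.275, 0.01], 0.58), ([0.477, -0.222, 0.01], 0.54)] [([0.666, -0.278, 0.01], 0.76), ([0.687, 0.232, 0.01], 0.6)]
bottle_b [([0.687, 0.246, 0.01], 0.6), ([0.664, -0.275, 0.01], 0.58), ([0.477, -0.222, 0.01], 0.54)] [([0.666, -0.278, 0.01], 0.76), ([0.687, 0.232, 0.01], 0.6)]
jar [([0.553, -0.442, 0.01], 0.68), ([0.353, 0.417, 0.01], 0.61)] [([0.351, 0.426, 0.01], 0.7)]
marker [([0.717, -0.042, 0.01], 0.65), ([0.561, 0.012, 0.01], 0.36)] [([0.712, -0.05, 0.01], 0.64)]
tuberack [([0.553, -0.439, 0.01], 0.86)] [([0.55, -0.441, 0.01], 0.77)]
beaker [([0.326, -0.422, 0.01], 0.64)] []
tipbox [([0.591, 0.441, 0.01], 0.73), ([0.489, -0.214, 0.01], 0.26)] [([0.583, 0.443, 0.01], 0.78)]
white1 [0.4785 0.2713 0.0217] [[-1.0, -0.1], [-0.7, 0.4]]
white2 [ 0.4826 -0.217   0.0254] [[-0.1, -0.0], [-0.1, 0.1]]
```

View pics/c1.png

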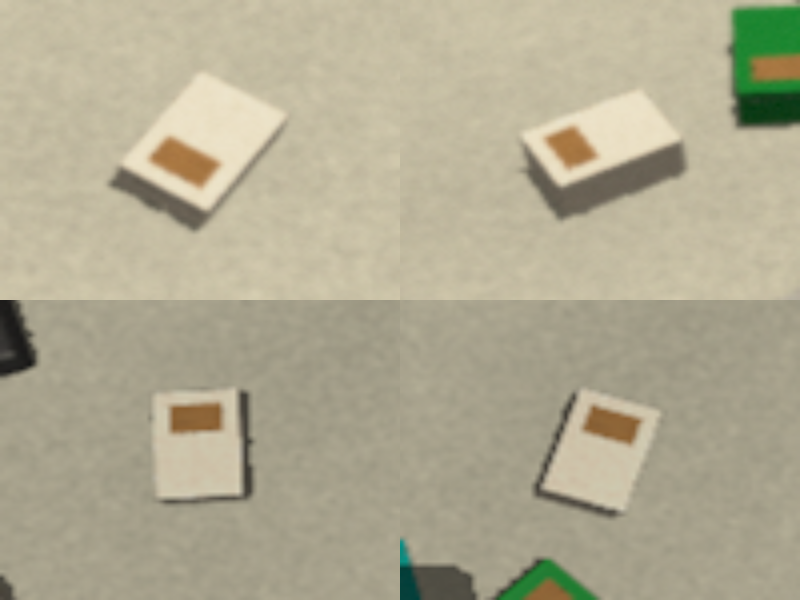

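Run:
```python
from h import *
s,Ks,Vs=shot("scene");t,Kt,Vt=shot("top")
def go(n,su,sc,tu,tc):
    P=[]
    for a,b in zip(sc,tc):
        x,e=tri([(Ks,Vs,np.array(su)+np.array(a)*[.25,.3]),(Kt,Vt,np.array(tu)+np.array(b)*[.25,.3])]);P.append(x);print(n,np.round(x,4),e)
    P=np.array(P);c=P.mean(0);ax=(P[0]+P[1]-P[2]-P[3])/2;print(n,"mean",c,"L",np.linalg.norm(ax[:2]),"W",np.linalg.norm((P[0]+P[2]-P[1]-P[3])/2),"yaw",np.degrees(np.arctan2(ax[1],ax[0])))
go("w1",(350,270),[(204,210),(122,168),(287,118),(204,72)],(158,195),[(153,93),(238,89),(157,201),(243,198)])
go("w2",(190,150),[(162,188),(122,137),(284,140),(240,90)],(346,195),[(180,88),(260,111),(137,188),(222,214)])
a=cv2.resize(s["color"][225:325,230:340,::-1],(660,600),interpolation=cv2.INTER_CUBIC);cv2.imwrite("pics/j1.png",a)
a=cv2.resize(t["color"][165:255,265:355,::-1],(600,600),interpolation=cv2.INTER_CUBIC);cv2.imwrite("pics/j2.png",a)
```

```text
w1 [0.5175 0.2996 0.03  ] [[0.2, 0.0], [0.2, -0.1]]
w1 [0.5219 0.2473 0.0253] [[-0.5, -0.1], [-0.4, 0.2]]
w1 [0.4337 0.2936 0.0243] [[0.1, 0.0], [0.1, -0.0]]
w1 [0.4367 0.2392 0.0245] [[-0.2, -0.0], [-0.2, 0.1]]
w1 mean [0.47742476 0.26993671 0.0260297 ] L 0.08480091178412906 W 0.05351123840414286 yaw 4.7521666427332985
w2 [ 0.5282 -0.2018  0.0392] [[-0.3, -0.1], [-0.3, 0.2]]
w2 [ 0.5115 -0.2536  0.0382] [[-0.2, -0.1], [-0.2, 0.1]]
w2 [ 0.4498 -0.1741  0.0418] [[0.1, 0.0], [0.1, -0.1]]
w2 [ 0.4318 -0.2293  0.0374] [[0.4, 0.1], [0.3, -0.2]]
w2 mean [ 0.48031457 -0.21470568  0.03916994] L 0.08323277001536178 W 0.05631191067285001 yaw -18.216972028518686
```

View pics/j1.png

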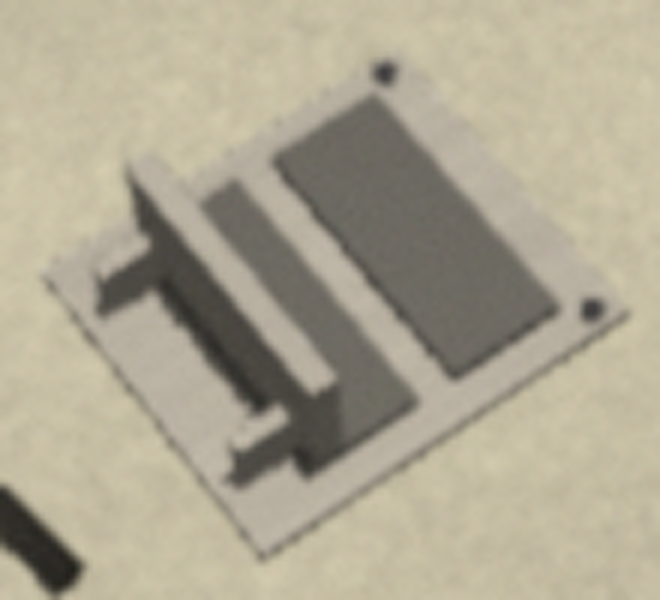

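View pics/j2.png

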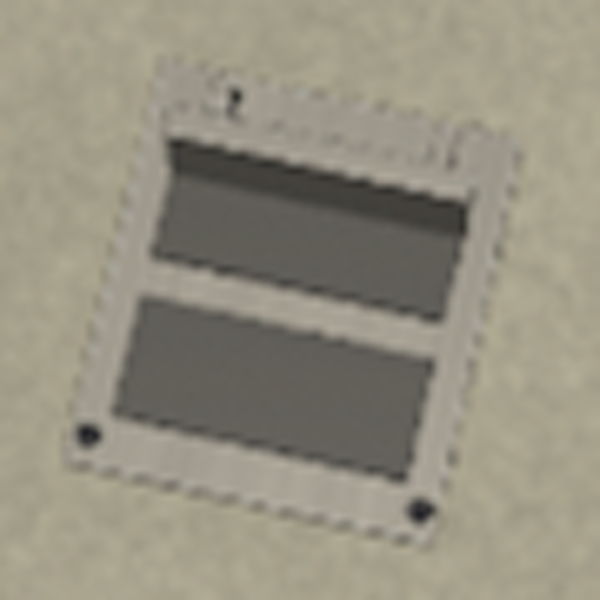

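The thicker carton is the right-hand white one: top at 39 mm, 83x56 mm. The thinner is the left-hand one, top at 26 mm. Next is the jig pose.

```bash
cat > jig.py <<'E'
from h import *
from scipy.optimize import least_squares
def jp(p,L): # p x,y,yaw ; L local pts (z abs)
    c,s=np.cos(p[2]),np.sin(p[2]);L=np.array(L,float)
    return np.c_[p[0]+c*L[:,0]-s*L[:,1],p[1]+s*L[:,0]+c*L[:,1],L[:,2]]
E
python3 - <<'E'
from jig import *
s,Ks,Vs=shot("scene");t,Kt,Vt=shot("top")
L=[(-.008,.06,.012),(-.008,-.06,.012),(-.058,-.06,.012),(-.058,.06,.012),(.008,.06,.012),(.008,-.06,.012)]
T=np.array([(142,296),(436,360),(407,482),(112,415),(150,260),(440,323)])*.15+[265,165]
S=np.array([(455,378),(273,158),(376,95),(558,308),(416,402),(238,180)])/6+[230,225]
ft=lambda p:(proj(Kt,Vt,jp(p,L))-T).ravel(); fs=lambda p:(proj(Ks,Vs,jp(p,L))-S).ravel()
for n,f in [("t",ft),("s",fs),("b",lambda p:np.r_[ft(p),fs(p)])]:
    r=least_squares(f,[.558,.011,-.2]);print(n,np.round(r.x,4),np.degrees(r.x[2]),np.abs(r.fun).max())
pts=[tri([(Ks,Vs,a),(Kt,Vt,b)])[0] for a,b in zip(S,T)];print(np.round(pts,4))
o=ctrl.get_obs();print("heading",np.degrees(Rq(o["eef_rot"]).as_euler("ZYX")), Rq(o["eef_rot"]).as_matrix().round(3))
E
```

```text
t [ 0.5577  0.0101 -0.2029] -11.627334628936646 0.6018400082842277
s [ 0.5588  0.0108 -0.2157] -12.356531850896419 0.3696037831107901
b [ 0.5583  0.0104 -0.2102] -12.041681584182703 0.7339714196047282
[[ 0.5623  0.0701  0.0093]
 [ 0.5379 -0.0467  0.0115]
 [ 0.4891 -0.0363  0.01  ]
 [ 0.5141  0.0801  0.0096]
 [ 0.5782  0.0664  0.0078]
 [ 0.5535 -0.049   0.0115]]
heading [ 1.56840356e+01 -1.02080023e-03  1.79999464e+02] [[ 0.963  0.27   0.   ]
 [ 0.27  -0.963 -0.   ]
 [ 0.     0.    -1.   ]]
```

```bash
python3 -m handwheel '[{"offset":[0.10,-0.06,0.02],"spin":9,"grip":1},{"offset":[0.2,-0.12,0.04],"spin":18,"grip":1},{"offset":[0.3,-0.18,0.06],"spin":27,"grip":1},{"offset":[0.404,-0.239,0.075],"spin":33.9,"grip":1},{"offset":[0.404,-0.239,0.075],"spin":33.9,"grip":1},{"offset":[0.404,-0.239,0.075],"spin":33.9,"grip":1},{"offset":[0.404,-0.239,0.075],"spin":33.9,"grip":1},{"offset":[0.404,-0.239,0.075],"spin":33.9,"grip":1},{"offset":[0.404,-0.239,0.075],"spin":33.9,"grip":1},{"offset":[0.404,-0.239,0.075],"spin":33.9,"grip":1},{"offset":[0.404,-0.239,0.075],"spin":33.9,"grip":1},{"offset":[0.404,-0.239,0.075],"spin":33.9,"grip":1}]'
python3 - <<'E'
from jig import *
o=ctrl.get_obs();print(o["eef_pos"].__repr__(),Rq(o["eef_rot"]).as_euler("ZYX",True),o["time_s"])
p,K,V=shot("wrist")
im=p["color"][:,:,::-1].copy()
c=np.array([(.042,.028,.04),(.042,-.028,.04),(-.042,-.028,.04),(-.042,.028,.04)])
q=proj(K,V,jp([.4803,-.2147,np.radians(-18.2)],c)).round().astype(int);print(q.tolist())
print([(d["uv"],d["confidence"]) for d in landmark_of(p,"thick_mid")])
cv2.imwrite("pics/w1raw.png",im)
cv2.polylines(im,[q],True,(0,0,255),1);cv2.imwrite("pics/w1.png",im)
E
```

```text
time_s: 3.55
eef_pos: [0.4793, -0.2152, 0.33]
eef_rot: [0.0, 0.987, -0.159, 0.0]
wrist_force: [0.1, -0.0, 0.4]
opening: 1.005
array([ 0.47932534, -0.21520961,  0.32996103]) [-1.83133926e+01 -2.22414334e-02  1.79986254e+02] 3.55
[[278, 178], [351, 177], [348, 277], [282, 278]]
[([200.5, 369.5], 0.95), ([317.0, 219.7], 0.91), ([338.7, 352.1], 0.6)]
```

View pics/w1.png

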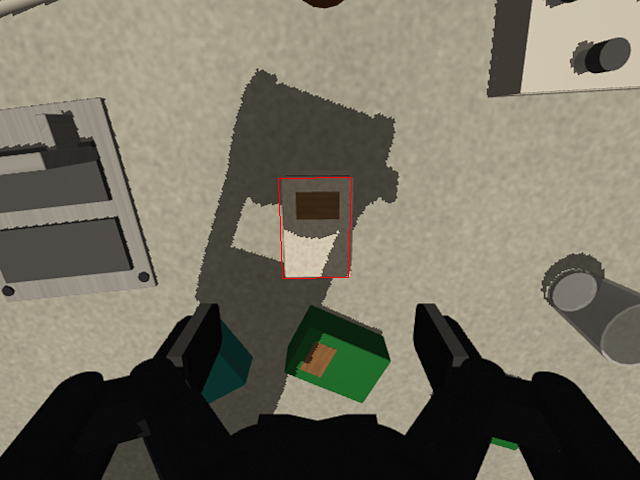

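The wrist view shows the white carton at (316,227), in the hand's shadow. The predicted outline lies on its edges, so the grasp can go ahead. The green carton at (338,355) stays clear.

```bash
python3 -m handwheel '[{"offset":[0.001,0,0.06],"spin":0,"grip":1},{"offset":[0.001,0,0.11],"spin":0,"grip":1},{"offset":[0.001,0,0.14],"spin":0,"grip":1},{"offset":[0.001,0,0.152],"spin":0,"grip":1},{"offset":[0.001,0,0.152],"spin":0,"grip":1},{"offset":[0.001,0,0.152],"spin":0,"grip":0.4},{"offset":[0.001,0,0.152],"spin":0,"grip":0},{"offset":[0.001,0,0.152],"spin":0,"grip":0},{"offset":[0.001,0,0.152],"spin":0,"grip":0},{"offset":[0.001,0,0.152],"spin":0,"grip":0},{"offset":[0.001,0,0.152],"spin":0,"grip":0},{"offset":[0.001,0,0.152],"spin":0,"grip":0}]'
python3 -m handwheel '[{"offset":[0,0,-0.03],"spin":0,"grip":0},{"offset":[0,0,-0.07],"spin":0,"grip":0},{"offset":[0,0,-0.12],"spin":0,"grip":0},{"offset":[0,0,-0.12],"spin":0,"grip":0},{"offset":[0,0,-0.12],"spin":0,"grip":0}]'
python3 - <<'E'
from jig import *
p,K,V=shot("wrist");cv2.imwrite("pics/w2.png",p["color"][:,:,::-1])
E
```

```text
time_s: 5.15
eef_pos: [0.4816, -0.2152, 0.1795]
eef_rot: [0.001, 0.987, -0.158, 0.001]
wrist_force: [-0.3, -0.1, 6.2]
opening: 0.648
time_s: 5.78
eef_pos: [0.4803, -0.2142, 0.2971]
eef_rot: [-0.0, 0.987, -0.158, -0.0]
wrist_force: [0.0, 0.0, -4.6]
opening: 0.646
```

View pics/w2.png

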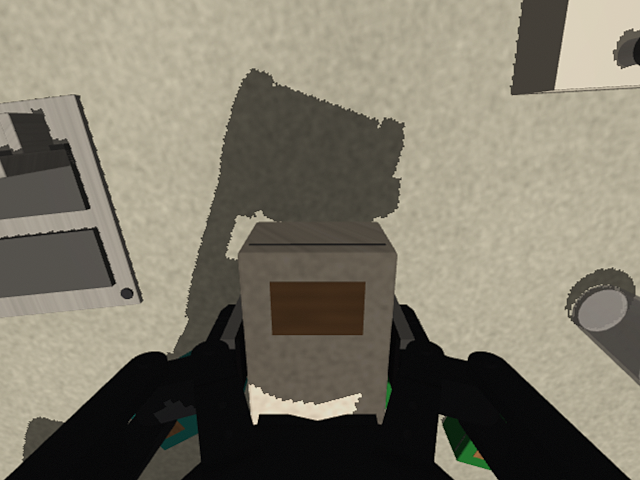

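Run:
```python
from jig import *
o=ctrl.get_obs();e=o["eef_pos"];yaw=Rq(o["eef_rot"]).as_euler("ZYX")[0];print(e,np.degrees(yaw))
p,K,V=shot("wrist");im=p["color"][:,:,::-1].copy()
zb=e[2]-.1795+.0
for dz in(0,.04):
  q=proj(K,V,jp([e[0],e[1],yaw],[(.042,.028,zb+dz),(.042,-.028,zb+dz),(-.042,-.028,zb+dz),(-.042,.028,zb+dz)]));print(q.round(1).tolist())
  cv2.polylines(im,[q.round().astype(int)],True,(0,0,255),1)
cv2.imwrite("pics/w3.png",cv2.resize(im[190:430,160:480],None,fx=2.4,fy=2.4))
```

```text
[ 0.48004664 -0.2140037   0.29626023] -18.2080094358895
[[253.3, 216.4], [376.6, 216.6], [367.5, 368.1], [262.8, 367.9]]
[[232.5, 247.9], [395.8, 248.0], [380.7, 433.4], [248.5, 433.2]]
```

View pics/w3.png

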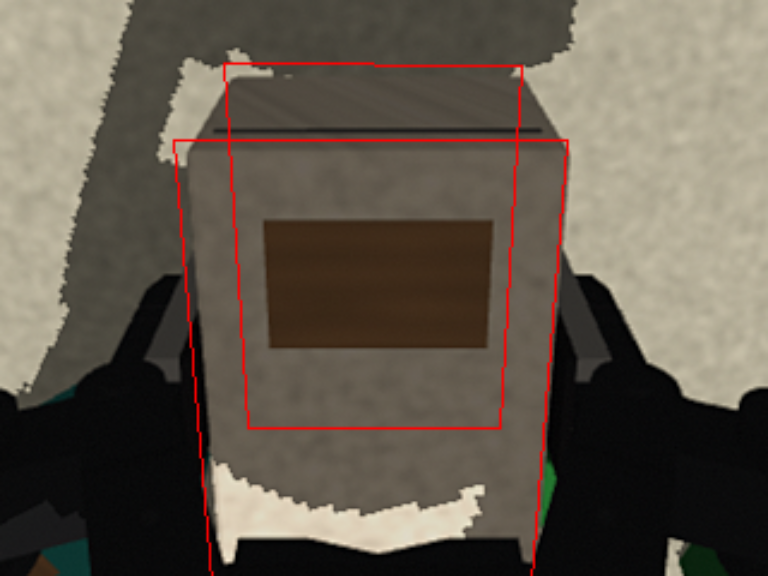

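The carton is held and level within a few mm. Now I'll carry it over the jig, keeping short of the fence.

```bash
python3 -m handwheel '[{"offset":[0,-0.05,0],"spin":-2,"grip":0},{"offset":[-0.001,-0.1,0],"spin":-4,"grip":0},{"offset":[-0.002,-0.15,0],"spin":-6.2,"grip":0},{"offset":[-0.002,-0.2,0],"spin":-6.2,"grip":0},{"offset":[-0.002,-0.237,0],"spin":-6.2,"grip":0},{"offset":[-0.002,-0.237,0],"spin":-6.2,"grip":0},{"offset":[-0.002,-0.237,0],"spin":-6.2,"grip":0},{"offset":[-0.002,-0.237,0],"spin":-6.2,"grip":0}]'
python3 - <<'E'
from jig import *
o=ctrl.get_obs();e=o["eef_pos"];yaw=Rq(o["eef_rot"]).as_euler("ZYX")[0];print(e,np.degrees(yaw))
p,K,V=shot("wrist");im=p["color"][:,:,::-1].copy()
J=[.5583,.0104,np.radians(-12.04)]
for L in ([(.042,.06,.067),(.042,-.06,.067),(.054,-.06,.067),(.054,.06,.067)],[(.042,.06,.012),(.042,-.06,.012),(.008,-.06,.012),(.008,.06,.012)]):
  q=proj(K,V,jp(J,L)).round().astype(int);print(q.tolist());cv2.polylines(im,[q],True,(0,0,255),1)
cv2.imwrite("pics/w4.png",im)
for n in("scene","top"):
  p,K,V=shot(n);cv2.imwrite(f"pics/{n}4.png",p["color"][:,:,::-1])
E
```

```text
time_s: 6.88
eef_pos: [0.5526, 0.0102, 0.297]
eef_rot: [0.0, 0.994, -0.105, -0.001]
wrist_force: [0.4, -0.2, -3.9]
opening: 0.646
[0.55257395 0.01021101 0.29699153] -12.091366856159373
[[211, 185], [414, 185], [416, 164], [209, 164]]
[[233, 171], [394, 171], [391, 216], [236, 216]]
```

View pics/w4.png

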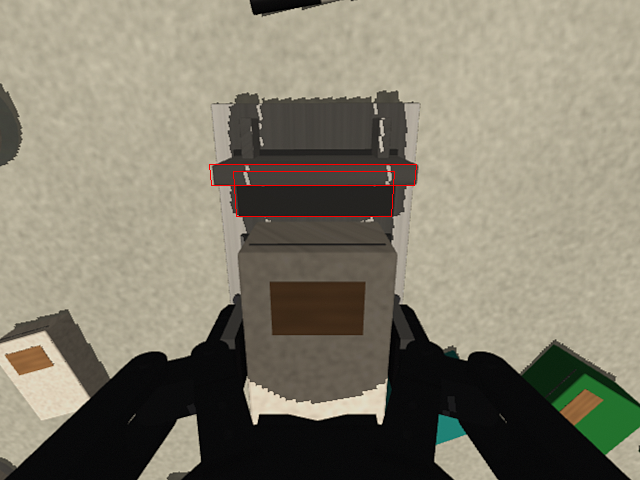

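View pics/scene4.png

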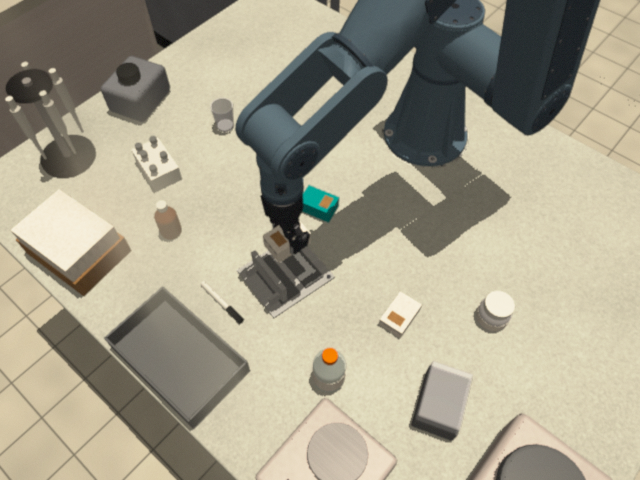

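Run:
```python
import cv2
from jig import *
p,K,V=shot("wrist");im=p["color"][:,:,::-1]
cv2.imwrite("pics/w5.png",cv2.resize(im[80:290,190:440],(800,672),interpolation=cv2.INTER_CUBIC)[:600])
```

```text
(no output)
```

View pics/w5.png

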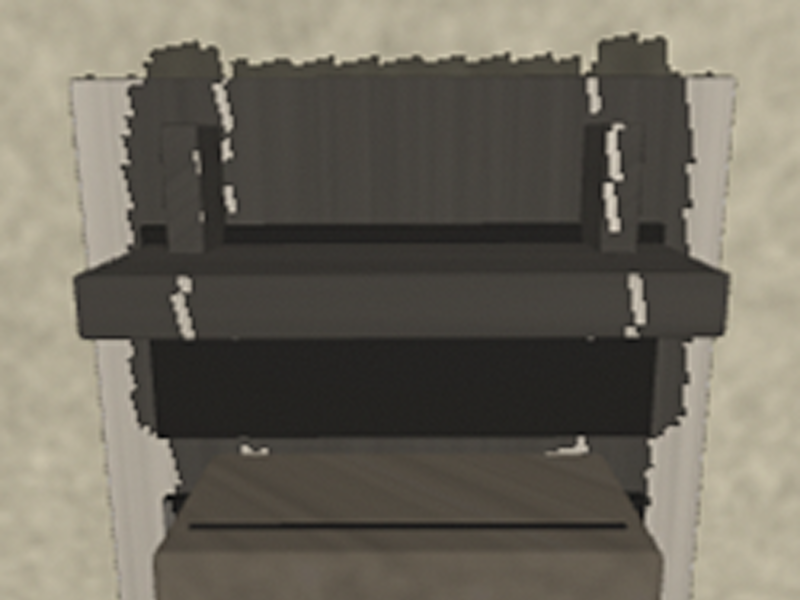

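The fence top's near edge is at row 185 as predicted, square to the carton. The carton sits about 1 mm off centre, so I'll correct that and descend.

```bash
python3 -m handwheel '[{"offset":[0,-0.001,0.05],"spin":0,"grip":0},{"offset":[0,-0.001,0.09],"spin":0,"grip":0},{"offset":[0,-0.001,0.097],"spin":0,"grip":0},{"offset":[0,-0.001,0.097],"spin":0,"grip":0},{"offset":[0,-0.001,0.097],"spin":0,"grip":0}]'
python3 -m handwheel '[{"offset":[0,0,0.002],"spin":0,"grip":0},{"offset":[0,0,0.002],"spin":0,"grip":0}]'
python3 -m handwheel '[{"offset":[0,0,0.002],"spin":0,"grip":0},{"offset":[0,0,0.002],"spin":0,"grip":0}]'
```

```text
time_s: 7.7
eef_pos: [0.5543, 0.0119, 0.2027]
eef_rot: [0.0, 0.995, -0.105, 0.002]
wrist_force: [-0.4, -0.2, -2.7]
opening: 0.646
time_s: 7.95
eef_pos: [0.5534, 0.0122, 0.1994]
eef_rot: [0.0, 0.995, -0.105, 0.001]
wrist_force: [-0.3, -0.1, -3.2]
opening: 0.643
time_s: 8.2
eef_pos: [0.553, 0.0122, 0.1965]
eef_rot: [-0.0, 0.995, -0.105, -0.0]
wrist_force: [0.0, -0.2, -4.7]
opening: 0.644
```

```bash
python3 -m handwheel '[{"offset":[0,0,0.002],"spin":0,"grip":0},{"offset":[0,0,0.002],"spin":0,"grip":0}]'
python3 -m handwheel '[{"offset":[0,0,0.0015],"spin":0,"grip":0},{"offset":[0,0,0.0015],"spin":0,"grip":0}]'
python3 -m handwheel '[{"offset":[0,0,0.001],"spin":0,"grip":0},{"offset":[0,0,0.001],"spin":0,"grip":0}]'
```

```text
time_s: 8.45
eef_pos: [0.553, 0.0122, 0.1944]
eef_rot: [-0.0, 0.995, -0.105, -0.0]
wrist_force: [0.0, -0.3, -2.9]
opening: 0.645
time_s: 8.7
eef_pos: [0.5531, 0.0122, 0.193]
eef_rot: [-0.0, 0.995, -0.105, -0.0]
wrist_force: [0.3, 0.5, -3.1]
opening: 0.644
time_s: 8.95
eef_pos: [0.5531, 0.0122, 0.1921]
eef_rot: [-0.0, 0.995, -0.105, -0.0]
wrist_force: [-0.3, 0.0, -2.3]
opening: 0.647
```

```bash
python3 -m handwheel '[{"offset":[0,0,0.001],"spin":0,"grip":0},{"offset":[0,0,0.001],"spin":0,"grip":0}]'
python3 -m handwheel '[{"offset":[0,0,0.001],"spin":0,"grip":0},{"offset":[0,0,0.001],"spin":0,"grip":0}]'
```

```text
time_s: 9.2
eef_pos: [0.5533, 0.0122, 0.1915]
eef_rot: [0.0, 0.995, -0.105, 0.0]
wrist_force: [-2.1, -0.3, 1.2]
opening: 0.646
time_s: 9.45
eef_pos: [0.5533, 0.0122, 0.1915]
eef_rot: [0.0, 0.995, -0.105, 0.0]
wrist_force: [-6.7, 0.5, 11.1]
opening: 0.645
```

Bed contact came at 0.1915, matching the expected 12 mm bed height. Next I'll ease off and slide forward to the fence.

```bash
python3 -m handwheel '[{"offset":[0,0,-0.001],"spin":0,"grip":0},{"offset":[0.002,0,-0.001],"spin":0,"grip":0},{"offset":[0.0035,0,-0.001],"spin":0,"grip":0},{"offset":[0.0035,0,-0.001],"spin":0,"grip":0}]'
python3 -m handwheel '[{"offset":[0.001,0,0],"spin":0,"grip":0},{"offset":[0.001,0,0],"spin":0,"grip":0}]'
python3 -m handwheel '[{"offset":[0.001,0,0],"spin":0,"grip":0},{"offset":[0.001,0,0],"spin":0,"grip":0}]'
```

```text
time_s: 9.95
eef_pos: [0.5569, 0.0114, 0.1915]
eef_rot: [-0.0, 0.995, -0.105, 0.0]
wrist_force: [-3.1, 1.5, 5.3]
opening: 0.645
time_s: 10.2
eef_pos: [0.5578, 0.0112, 0.1915]
eef_rot: [-0.0, 0.995, -0.105, 0.0]
wrist_force: [-3.6, 1.1, 6.3]
opening: 0.647
time_s: 10.45
eef_pos: [0.5587, 0.011, 0.1915]
eef_rot: [-0.0, 0.995, -0.105, 0.0]
wrist_force: [-4.3, 2.6, 6.4]
opening: 0.645
```

```bash
python3 -m handwheel '[{"offset":[0.001,0,0],"spin":0,"grip":0},{"offset":[0.001,0,0],"spin":0,"grip":0}]'
python3 -m handwheel '[{"offset":[0.001,0,0],"spin":0,"grip":0},{"offset":[0.001,0,0],"spin":0,"grip":0}]'
python3 - <<'E'
from jig import *
p,K,V=shot("wrist");im=p["color"][:,:,::-1]
cv2.imwrite("pics/w6.png",cv2.resize(im[80:290,190:440],(700,588),interpolation=cv2.INTER_CUBIC))
E
```

```text
time_s: 10.7
eef_pos: [0.5596, 0.0109, 0.1915]
eef_rot: [-0.0, 0.995, -0.105, -0.0]
wrist_force: [-4.8, 1.6, 6.3]
opening: 0.647
time_s: 10.95
eef_pos: [0.56, 0.0108, 0.1915]
eef_rot: [-0.0, 0.995, -0.104, -0.001]
wrist_force: [-8.7, 0.9, 11.0]
opening: 0.649
```

View pics/w6.png

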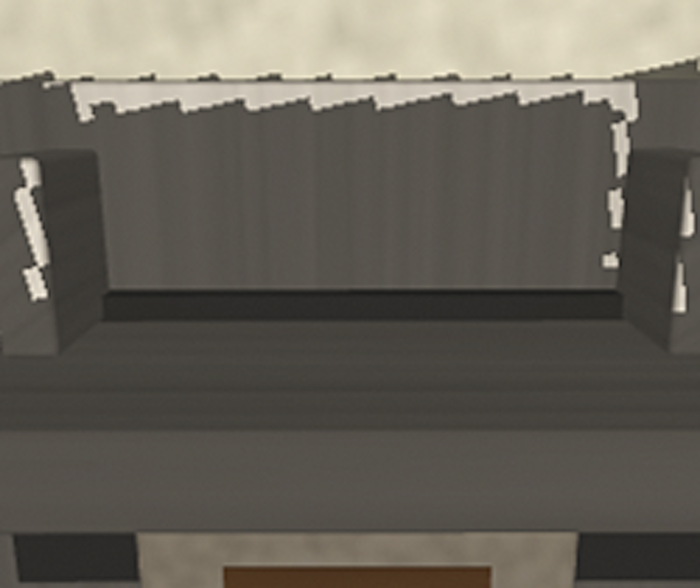

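```bash
python3 -m handwheel '[{"offset":[0.001,0,0],"spin":0,"grip":0},{"offset":[0.001,0,0],"spin":0,"grip":0}]'
python3 - <<'E'
from jig import *
p,K,V=shot("wrist");im=p["color"][:,:,::-1]
cv2.imwrite("pics/w7.png",im[150:400])
E
```

```text
time_s: 11.25
eef_pos: [0.5603, 0.0108, 0.1915]
eef_rot: [-0.0, 0.995, -0.104, -0.002]
wrist_force: [-13.8, 1.5, 16.0]
opening: 0.644
```

View pics/w7.png

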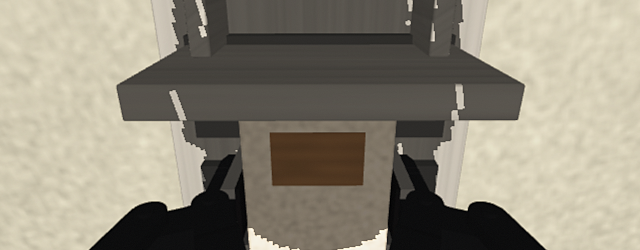

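Contact with the fence (14 N). The carton is about 1.2 mm left of the fence's middle: fence ends at columns 119/524, carton at 240/394. I'll correct that before release.

```bash
python3 -m handwheel '[{"offset":[-0.003,0,-0.001],"spin":0,"grip":0},{"offset":[-0.003,0.0012,-0.001],"spin":0,"grip":0},{"offset":[-0.003,0.0012,-0.001],"spin":0,"grip":0},{"offset":[-0.001,0.0012,-0.0005],"spin":0,"grip":0},{"offset":[0,0.0012,-0.0005],"spin":0,"grip":0},{"offset":[0,0.0012,-0.0005],"spin":0,"grip":0}]'
python3 - <<'E'
from jig import *
p,K,V=shot("wrist");im=p["color"][:,:,::-1]
cv2.imwrite("pics/w8.png",cv2.resize(im[210:310,100:540],(800,182),interpolation=cv2.INTER_CUBIC))
E
```

```text
time_s: 12.05
eef_pos: [0.5601, 0.0094, 0.1916]
eef_rot: [-0.0, 0.995, -0.104, -0.002]
wrist_force: [-10.5, 1.7, 6.8]
opening: 0.643
```

View pics/w8.png

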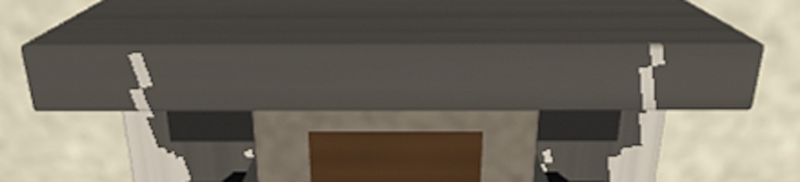

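Centred within about 0.3 mm. Releasing and rising.

```bash
python3 -m handwheel '[{"offset":[0,0,0],"spin":0,"grip":1},{"offset":[0,0,0],"spin":0,"grip":1},{"offset":[0,0,0],"spin":0,"grip":1},{"offset":[0,0,0],"spin":0,"grip":1},{"offset":[0,0,-0.02],"spin":0,"grip":1},{"offset":[0,0,-0.06],"spin":0,"grip":1},{"offset":[-0.02,0,-0.12],"spin":0,"grip":1},{"offset":[-0.03,0,-0.13],"spin":0,"grip":1},{"offset":[-0.03,0,-0.13],"spin":0,"grip":1},{"offset":[-0.03,0,-0.13],"spin":0,"grip":1}]'
python3 - <<'E'
from jig import *
p,K,V=shot("wrist");im=p["color"][:,:,::-1]
cv2.imwrite("pics/w9.png",cv2.resize(im[100:330,190:450],(800,708),interpolation=cv2.INTER_CUBIC)[:600])
E
```

```text
time_s: 13.35
eef_pos: [0.5315, 0.0155, 0.3206]
eef_rot: [-0.0, 0.995, -0.105, -0.001]
wrist_force: [-0.8, -0.1, 0.1]
opening: 1.004
```

View pics/w9.png

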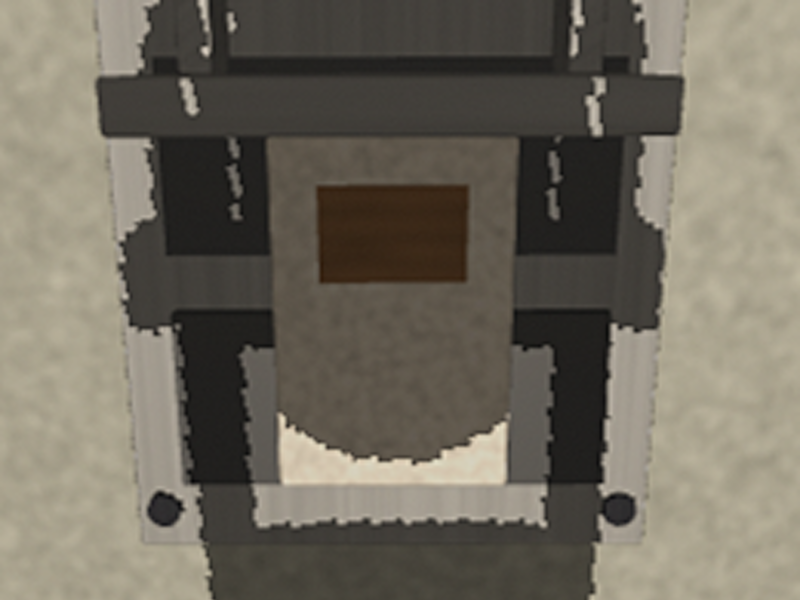

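The thick carton is square, centred (267–518 against fence 97–685) and against the fence. Now the thin one.

```bash
python3 -m handwheel '[{"offset":[-0.025,-0.055,0],"spin":-5,"grip":1},{"offset":[-0.05,-0.11,0],"spin":-10,"grip":1},{"offset":[-0.075,-0.165,0],"spin":-15,"grip":1},{"offset":[-0.1,-0.22,0],"spin":-16.9,"grip":1},{"offset":[-0.106,-0.2375,0],"spin":-16.9,"grip":1},{"offset":[-0.106,-0.2375,0],"spin":-16.9,"grip":1},{"offset":[-0.106,-0.2375,0],"spin":-16.9,"grip":1},{"offset":[-0.106,-0.2375,0],"spin":-16.9,"grip":1}]'
python3 - <<'E'
from jig import *
o=ctrl.get_obs();e=o["eef_pos"];print(e,Rq(o["eef_rot"]).as_euler("ZYX",True)[0])
p,K,V=shot("wrist")
im=p["color"][:,:,::-1].copy()
q=proj(K,V,jp([.4774,.2699,np.radians(4.75)],[(.042,.028,.028),(.042,-.028,.028),(-.042,-.028,.028),(-.042,.028,.028)]));print(q.round(1).tolist())
cv2.polylines(im,[q.round().astype(int)],True,(0,0,255),1);cv2.imwrite("pics/x1.png",cv2.resize(im[140:320,220:420],(660,594)))
E
```

```text
time_s: 14.4
eef_pos: [0.4782, 0.2685, 0.3214]
eef_rot: [0.0, 0.999, 0.042, -0.0]
wrist_force: [0.0, 0.6, -0.0]
opening: 1.0
[0.47819073 0.2684524  0.32144959] 4.761474946386829
[[277.4, 177.8], [349.9, 177.9], [346.7, 276.6], [281.0, 276.5]]
```

View pics/x1.png

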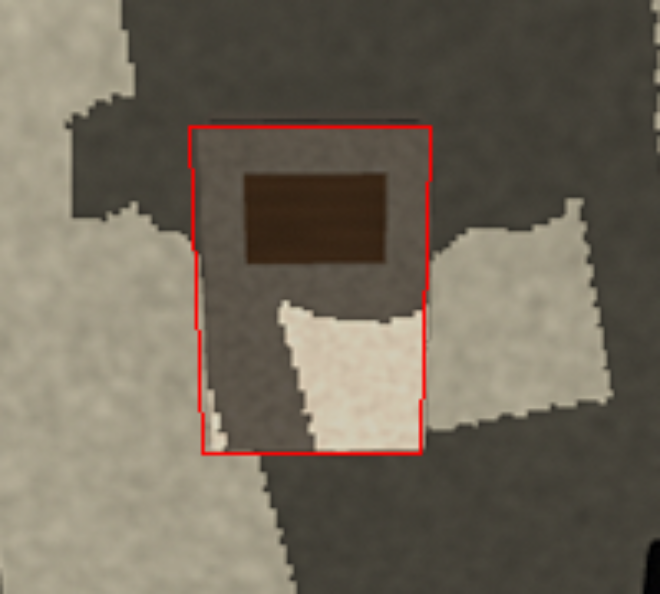

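```bash
python3 -m handwheel '[{"offset":[-0.001,-0.001,0.06],"spin":0,"grip":1},{"offset":[-0.001,-0.001,0.11],"spin":0,"grip":1},{"offset":[-0.001,-0.001,0.135],"spin":0,"grip":1},{"offset":[-0.001,-0.001,0.145],"spin":0,"grip":1},{"offset":[-0.001,-0.001,0.145],"spin":0,"grip":1},{"offset":[-0.001,-0.001,0.145],"spin":0,"grip":1}]'
python3 -m handwheel '[{"offset":[0,0,0],"spin":0,"grip":0.4},{"offset":[0,0,0],"spin":0,"grip":0},{"offset":[0,0,0],"spin":0,"grip":0},{"offset":[0,0,0],"spin":0,"grip":0},{"offset":[0,0,0],"spin":0,"grip":0},{"offset":[0,0,0],"spin":0,"grip":0}]'
```

```text
time_s: 15.2
eef_pos: [0.4775, 0.2708, 0.1782]
eef_rot: [-0.0, 0.999, 0.042, 0.001]
wrist_force: [1.1, 0.0, -0.7]
opening: 1.0
time_s: 15.95
eef_pos: [0.4771, 0.2709, 0.178]
eef_rot: [-0.0, 0.999, 0.043, 0.001]
wrist_force: [-1.3, -1.4, 6.4]
opening: 0.642
```

```bash
python3 -m handwheel '[{"offset":[0,0,-0.03],"spin":0,"grip":0},{"offset":[0,0,-0.08],"spin":0,"grip":0},{"offset":[0,0,-0.14],"spin":0,"grip":0},{"offset":[0,0,-0.14],"spin":0,"grip":0},{"offset":[0,0,-0.14],"spin":0,"grip":0}]'
python3 - <<'E'
from jig import *
o=ctrl.get_obs();e=o["eef_pos"];yaw=Rq(o["eef_rot"]).as_euler("ZYX")[0];print(e,np.degrees(yaw))
p,K,V=shot("wrist");cv2.imwrite("pics/x2.png",p["color"][:,:,::-1])
h=np.radians(-12.04)
# target carton centre local x=-.006, with same tool offset as successful thick (TCP y end .0094 at x .5601)
J=[.5583,.0104,h]
l=np.array([[np.cos(h),np.sin(h)],[-np.sin(h),np.cos(h)]])@(np.array([.5601,.0094])-J[:2]);print("thick tcp local",l)
w=jp(J,[(l[0]-.006,l[1],0)])[0][:2];d=w-e[:2];print("world tgt",w,"tool dx,dy",d@[np.cos(yaw),np.sin(yaw)],d@[np.sin(yaw),-np.cos(yaw)],"spin",np.degrees(yaw-h))
E
```

```text
time_s: 16.58
eef_pos: [0.4759, 0.2706, 0.316]
eef_rot: [0.0, 0.999, 0.043, -0.001]
wrist_force: [-0.4, -0.5, -2.5]
opening: 0.644
[0.47591096 0.27059808 0.31596075] 4.894488307285562
thick tcp local [ 0.001969   -0.00060253]
world tgt [0.55423199 0.01065157] tool dx,dy 0.055856510170168024 0.26568105153897886 spin 16.934488307285562
```

View pics/x2.png

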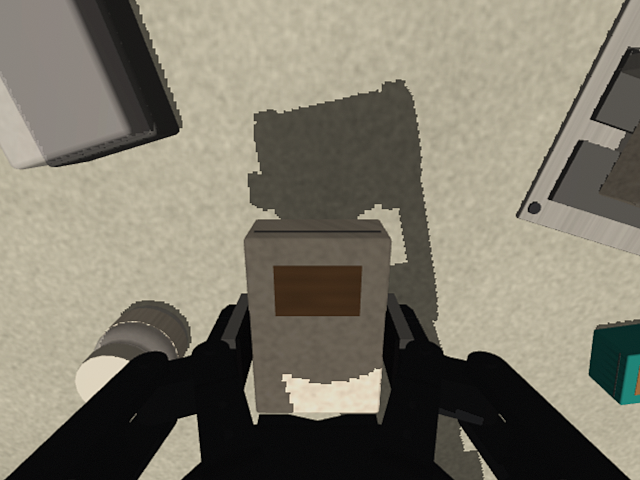

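The thin carton is held square: top face at columns 247–390, level front edge at row 237. Carrying it over.

```bash
python3 -m handwheel '[{"offset":[0.01,0.05,0],"spin":5,"grip":0},{"offset":[0.02,0.1,0],"spin":10,"grip":0},{"offset":[0.03,0.15,0],"spin":15,"grip":0},{"offset":[0.045,0.2,0],"spin":16.9,"grip":0},{"offset":[0.054,0.25,0],"spin":16.9,"grip":0},{"offset":[0.056,0.2655,0],"spin":16.9,"grip":0},{"offset":[0.056,0.2655,0],"spin":16.9,"grip":0},{"offset":[0.056,0.2655,0],"spin":16.9,"grip":0},{"offset":[0.056,0.2655,0],"spin":16.9,"grip":0}]'
python3 -m handwheel '[{"offset":[0,0,0.04],"spin":0,"grip":0},{"offset":[0,0,0.07],"spin":0,"grip":0},{"offset":[0,0,0.074],"spin":0,"grip":0},{"offset":[0,0,0.074],"spin":0,"grip":0},{"offset":[0,0,0.074],"spin":0,"grip":0}]'
python3 - <<'E'
from jig import *
o=ctrl.get_obs();print(o["eef_pos"],Rq(o["eef_rot"]).as_euler("ZYX",True)[0])
p,K,V=shot("wrist");im=p["color"][:,:,::-1];cv2.imwrite("pics/x3.png",cv2.resize(im[120:300,100:540],(800,327),interpolation=cv2.INTER_CUBIC))
E
```

```text
time_s: 17.75
eef_pos: [0.5546, 0.0124, 0.3164]
eef_rot: [-0.0, 0.995, -0.104, -0.0]
wrist_force: [0.5, -1.1, -1.9]
opening: 0.64
time_s: 18.38
eef_pos: [0.5558, 0.0111, 0.2444]
eef_rot: [0.0, 0.995, -0.104, 0.001]
wrist_force: [-0.9, 0.1, -2.3]
opening: 0.642
[0.55576053 0.01108447 0.24440482] -11.98904326622843
```

View pics/x3.png

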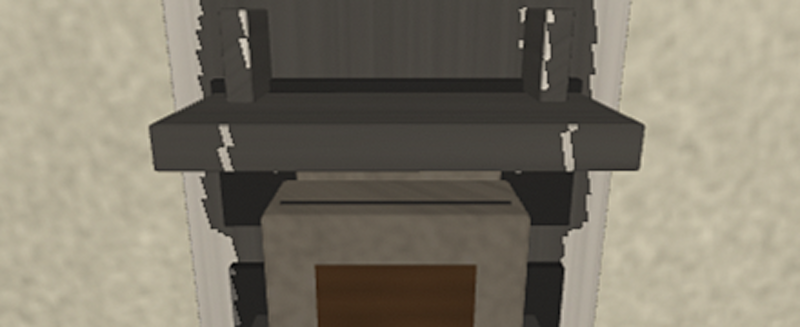

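```bash
python3 -m handwheel '[{"offset":[-0.001,0.0005,0.006],"spin":0,"grip":0},{"offset":[-0.001,0.0005,0.011],"spin":0,"grip":0},{"offset":[-0.001,0.0005,0.011],"spin":0,"grip":0},{"offset":[-0.001,0.0005,0.011],"spin":0,"grip":0}]'
python3 -m handwheel '[{"offset":[0,0,0.0015],"spin":0,"grip":0},{"offset":[0,0,0.0015],"spin":0,"grip":0}]'
```

```text
time_s: 18.92
eef_pos: [0.5539, 0.0107, 0.2316]
eef_rot: [-0.0, 0.995, -0.105, -0.0]
wrist_force: [0.5, -0.6, -2.5]
opening: 0.641
time_s: 19.18
eef_pos: [0.5539, 0.0107, 0.2302]
eef_rot: [-0.0, 0.995, -0.105, -0.0]
wrist_force: [-0.0, -0.3, -2.7]
opening: 0.638
```

```bash
python3 -m handwheel '[{"offset":[0,0,0.001],"spin":0,"grip":0},{"offset":[0,0,0.001],"spin":0,"grip":0}]'
python3 -m handwheel '[{"offset":[0,0,0.0007],"spin":0,"grip":0},{"offset":[0,0,0.0007],"spin":0,"grip":0}]'
```

```text
time_s: 19.42
eef_pos: [0.554, 0.0107, 0.23]
eef_rot: [0.0, 0.995, -0.105, 0.0]
wrist_force: [-3.0, -0.4, 5.6]
opening: 0.642
time_s: 19.68
eef_pos: [0.554, 0.0107, 0.23]
eef_rot: [0.0, 0.995, -0.105, -0.0]
wrist_force: [-5.8, 0.4, 11.7]
opening: 0.643
```

Contact came at 0.230, as expected for resting on the thick carton. Ease off and slide to the fence.

```bash
python3 -m handwheel '[{"offset":[0,0,-0.001],"spin":0,"grip":0},{"offset":[0.002,0,-0.001],"spin":0,"grip":0},{"offset":[0.0035,0,-0.001],"spin":0,"grip":0},{"offset":[0.0035,0,-0.001],"spin":0,"grip":0}]'
python3 -m handwheel '[{"offset":[0.001,0,0],"spin":0,"grip":0},{"offset":[0.001,0,0],"spin":0,"grip":0}]'
python3 -m handwheel '[{"offset":[0.001,0,0],"spin":0,"grip":0},{"offset":[0.001,0,0],"spin":0,"grip":0}]'
python3 -m handwheel '[{"offset":[0.001,0,0],"spin":0,"grip":0},{"offset":[0.001,0,0],"spin":0,"grip":0}]'
```

```text
time_s: 20.18
eef_pos: [0.5575, 0.01, 0.23]
eef_rot: [-0.0, 0.995, -0.105, 0.0]
wrist_force: [-3.1, 1.0, 5.9]
opening: 0.641
time_s: 20.42
eef_pos: [0.558, 0.0099, 0.23]
eef_rot: [-0.0, 0.995, -0.105, -0.001]
wrist_force: [-6.7, 1.3, 8.2]
opening: 0.641
time_s: 20.68
eef_pos: [0.5584, 0.0099, 0.23]
eef_rot: [-0.0, 0.995, -0.104, -0.002]
wrist_force: [-10.3, 1.3, 12.4]
opening: 0.641
time_s: 20.92
eef_pos: [0.5588, 0.0098, 0.23]
eef_rot: [-0.0, 0.995, -0.104, -0.003]
wrist_force: [-14.9, 2.2, 15.7]
opening: 0.64
```

Run:
```python
from jig import *
p,K,V=shot("wrist");im=p["color"][:,:,::-1];cv2.imwrite("pics/x4.png",im[180:420])
```

```text
(no output)
```

View pics/x4.png

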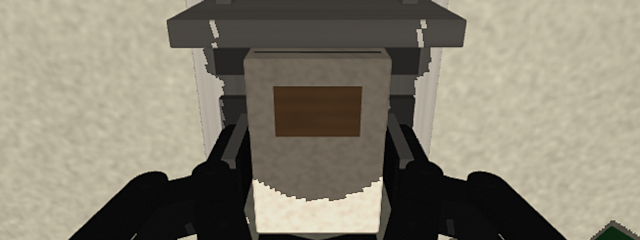

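Centred (thin 246–390, fence 169–466). Release and rise.

```bash
python3 -m handwheel '[{"offset":[0,0,0],"spin":0,"grip":1},{"offset":[0,0,0],"spin":0,"grip":1},{"offset":[0,0,0],"spin":0,"grip":1},{"offset":[0,0,0],"spin":0,"grip":1},{"offset":[0,0,-0.02],"spin":0,"grip":1},{"offset":[0,0,-0.06],"spin":0,"grip":1},{"offset":[-0.03,0,-0.12],"spin":0,"grip":1},{"offset":[-0.05,0,-0.12],"spin":0,"grip":0.2},{"offset":[-0.05,0,-0.12],"spin":0,"grip":0.2},{"offset":[-0.05,0,-0.12],"spin":0,"grip":0.2}]'
python3 - <<'E'
from jig import *
o=ctrl.get_obs();print(o["eef_pos"],Rq(o["eef_rot"]).as_euler("ZYX",True)[0])
p,K,V=shot("wrist");im=p["color"][:,:,::-1];cv2.imwrite("pics/x5.png",im)
a,_,_=shot("scene");b,_,_=shot("top")
cv2.imwrite("pics/x6.png",np.hstack([cv2.resize(a["color"][215:315,230:340,::-1],(440,400),interpolation=cv2.INTER_CUBIC),cv2.resize(b["color"][165:255,265:355,::-1],(360,400),interpolation=cv2.INTER_CUBIC)]))
E
```

```text
time_s: 22.22
eef_pos: [0.5116, 0.0196, 0.349]
eef_rot: [-0.0, 0.995, -0.105, -0.0]
wrist_force: [0.5, 0.3, -0.4]
opening: 0.375
[0.51161198 0.01961187 0.34900396] -12.018212964235259
```

View pics/x5.png

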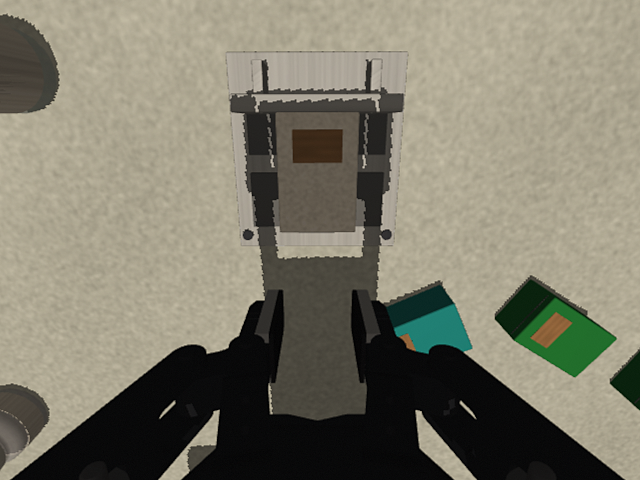

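View pics/x6.png

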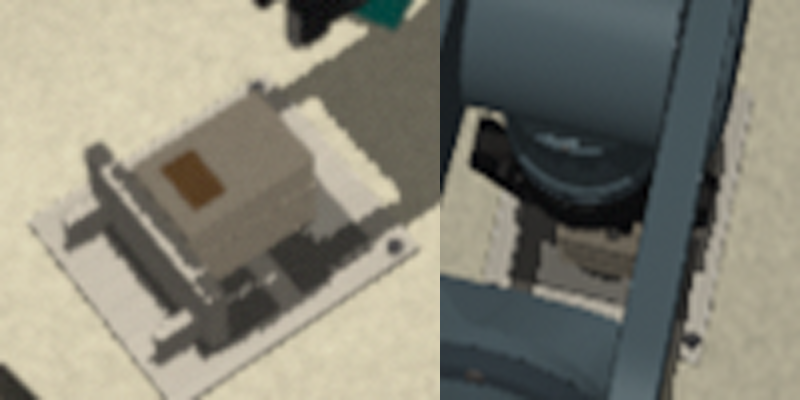

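The stack is square and both cartons sit against the fence: top at columns 277–357, fence at 231–403. Next I'll take the partly closed fingers behind the near end, down beside the upper carton only.

```bash
python3 -m handwheel '[{"offset":[-0.018,0,0],"spin":0,"grip":0.2},{"offset":[-0.018,0,0.05],"spin":0,"grip":0.2},{"offset":[-0.018,0,0.1],"spin":0,"grip":0.2},{"offset":[-0.018,0,0.121],"spin":0,"grip":0.2},{"offset":[-0.018,0,0.121],"spin":0,"grip":0.2},{"offset":[-0.018,0,0.121],"spin":0,"grip":0.2},{"offset":[-0.018,0,0.121],"spin":0,"grip":0.2}]'
python3 - <<'E'
from jig import *
o=ctrl.get_obs();print(o["eef_pos"],o["wrist_force"])
p,K,V=shot("wrist");im=p["color"][:,:,::-1]
a,_,_=shot("scene")
cv2.imwrite("pics/y1.png",np.hstack([cv2.resize(a["color"][205:305,230:340,::-1],(440,400),interpolation=cv2.INTER_CUBIC),cv2.resize(im[60:420,130:490],(360,400))]))
E
```

```text
time_s: 23.25
eef_pos: [0.4945, 0.0233, 0.2298]
eef_rot: [0.0, 0.995, -0.105, 0.001]
wrist_force: [0.3, 0.3, 0.6]
opening: 0.199
[0.49451899 0.02332693 0.2297889 ] [0.30461619 0.25036022 0.55258052]
```

View pics/y1.png

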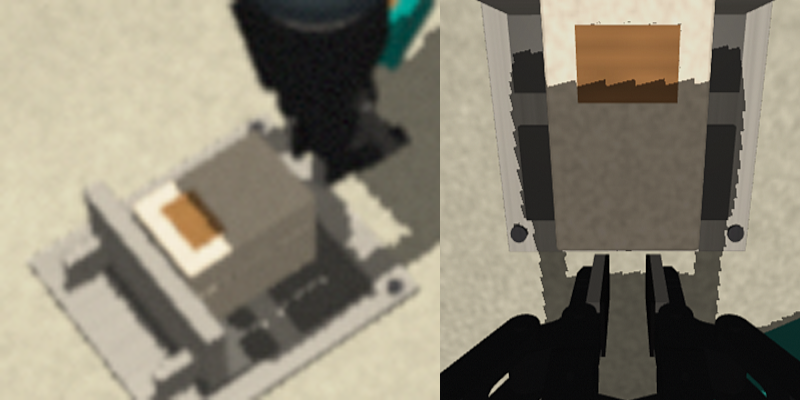

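```bash
python3 -m handwheel '[{"offset":[0.005,0,0.001],"spin":0,"grip":0.2},{"offset":[0.009,0,0.001],"spin":0,"grip":0.2},{"offset":[0.009,0,0.001],"spin":0,"grip":0.2}]'
python3 -m handwheel '[{"offset":[0.002,0,0],"spin":0,"grip":0.2},{"offset":[0.002,0,0],"spin":0,"grip":0.2}]'
python3 -m handwheel '[{"offset":[0.001,0,0],"spin":0,"grip":0.2},{"offset":[0.001,0,0],"spin":0,"grip":0.2}]'
```

```text
time_s: 23.72
eef_pos: [0.503, 0.0215, 0.2276]
eef_rot: [0.0, 0.995, -0.105, 0.0]
wrist_force: [-0.9, 1.1, 1.3]
opening: 0.204
time_s: 23.98
eef_pos: [0.5046, 0.0212, 0.2275]
eef_rot: [-0.0, 0.995, -0.105, -0.0]
wrist_force: [0.0, -0.5, 0.4]
opening: 0.199
time_s: 24.22
eef_pos: [0.5055, 0.021, 0.2275]
eef_rot: [0.0, 0.995, -0.105, 0.0]
wrist_force: [-0.3, 0.4, -0.2]
opening: 0.203
```

```bash
python3 -m handwheel '[{"offset":[0.001,0,0],"spin":0,"grip":0.2},{"offset":[0.001,0,0],"spin":0,"grip":0.2}]'
python3 -m handwheel '[{"offset":[0.001,0,0],"spin":0,"grip":0.2},{"offset":[0.001,0,0],"spin":0,"grip":0.2}]'
```

```text
time_s: 24.48
eef_pos: [0.5062, 0.0209, 0.2274]
eef_rot: [-0.0, 0.995, -0.105, -0.0]
wrist_force: [-1.0, 0.3, 1.7]
opening: 0.199
time_s: 24.72
eef_pos: [0.5066, 0.0208, 0.2272]
eef_rot: [-0.0, 0.995, -0.105, -0.002]
wrist_force: [-6.0, 0.8, 4.8]
opening: 0.197
```

Contact. Already diagonal (6 N forward, 5 N down). Building it up in small steps.

```bash
python3 -m handwheel '[{"offset":[0.001,0,0.0003],"spin":0,"grip":0.2},{"offset":[0.001,0,0.0003],"spin":0,"grip":0.2},{"offset":[0.001,0,0.0003],"spin":0,"grip":0.2}]'
```

```text
time_s: 25.1
eef_pos: [0.5069, 0.0208, 0.2267]
eef_rot: [-0.0, 0.995, -0.104, -0.003]
wrist_force: [-9.5, 1.7, 7.8]
opening: 0.201
```

```bash
python3 -m handwheel '[{"offset":[0,0,0],"spin":0,"grip":0.2},{"offset":[0,0,0],"spin":0,"grip":0.2},{"offset":[0,0,0],"spin":0,"grip":0.2}]'
python3 - <<'E'
from jig import *
p,K,V=shot("wrist");im=p["color"][:,:,::-1]
a,_,_=shot("scene")
cv2.imwrite("pics/y2.png",np.hstack([cv2.resize(a["color"][205:305,230:340,::-1],(440,400),interpolation=cv2.INTER_CUBIC),cv2.resize(im[60:420,130:490],(360,400))]))
for _ in range(4):
    cams.camera("wrist");o=ctrl.get_obs();print(o["wrist_force"].round(1),o["eef_pos"].round(4))
E
```

```text
time_s: 25.48
eef_pos: [0.5069, 0.0208, 0.2267]
eef_rot: [-0.0, 0.995, -0.104, -0.003]
wrist_force: [-9.0, 1.8, 7.8]
opening: 0.197
[-8.3  1.7  8.1] [0.5069 0.0208 0.2267]
[-8.7  1.2  7. ] [0.5069 0.0208 0.2267]
[-9.6  1.2  7.6] [0.5069 0.0208 0.2267]
[-9.7  2.7  7.5] [0.5069 0.0208 0.2267]
```

View pics/y2.png

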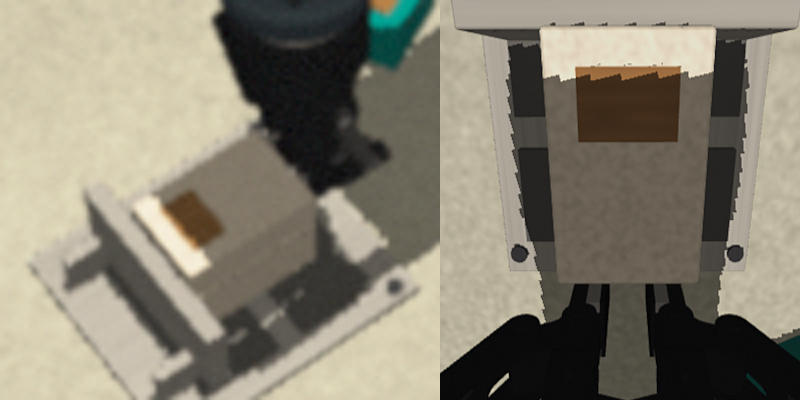

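Stable at about 12 N (9.4 forward, 7.6 down). The stack is still tight and square. One more small step brings it to 15 N.

```bash
python3 -m handwheel '[{"offset":[0.0006,0,0.0001],"spin":0,"grip":0.2},{"offset":[0.0006,0,0.0001],"spin":0,"grip":0.2},{"offset":[0.0006,0,0.0001],"spin":0,"grip":0.2},{"offset":[0.0006,0,0.0001],"spin":0,"grip":0.2}]'
python3 - <<'E'
from jig import *
F=[]
for i in range(10):
    p,K,V=shot("wrist" if i%2 else "scene");o=ctrl.get_obs();F.append(o["wrist_force"])
    if i==0:a=p
    if i==1:im=p["color"][:,:,::-1]
F=np.mean(F,0)-[0,0,.2];h=np.radians(-12.04)
print(F,"fwd",-(F[0]*np.cos(h)+F[1]*np.sin(h)),"lat",-F[0]*np.sin(h)+F[1]*np.cos(h),"down",F[2],np.linalg.norm(F),o["eef_pos"],o["time_s"])
cv2.imwrite("pics/y3.png",np.hstack([cv2.resize(a["color"][205:305,230:340,::-1],(440,400),interpolation=cv2.INTER_CUBIC),cv2.resize(im[60:420,130:490],(360,400))]))
E
```

```text
time_s: 26.28
eef_pos: [0.5072, 0.0208, 0.2265]
eef_rot: [-0.0, 0.995, -0.104, -0.003]
wrist_force: [-11.3, 2.2, 9.3]
opening: 0.197
[-11.73961      2.12005292   8.82854622] fwd 11.923595971301667 lat -0.3754018149985776 down 8.828546224297256 14.841034190517146 [0.50711296 0.02082589 0.22647918] 26.775
```

View pics/y3.png

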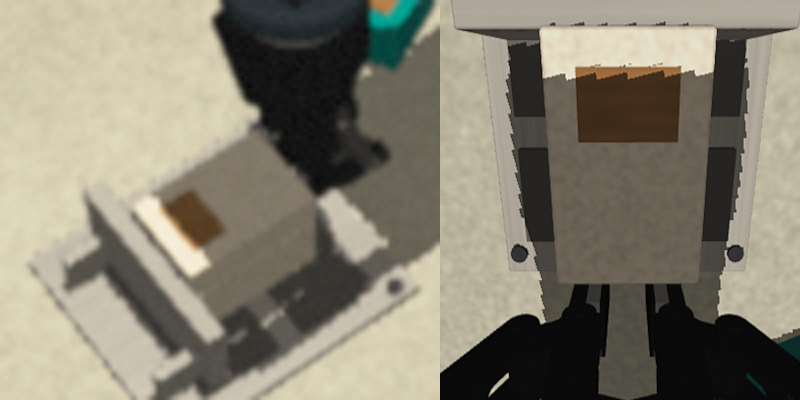

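The push is 14.8 N (11.9 forward, 8.8 down) with almost no sideways force. The stack is square, and the hand is only at the near end. Handing in.

Run:
```python
from bench import ctrl
print(ctrl.hand_in());o=ctrl.get_obs();print(o["wrist_force"],o["time_s"])
```

```text
the job is handed in; nothing more can be done
None
the job is handed in; nothing more can be done
```

I put the thicker white carton (right-hand, top measured at 39 mm) flat on the jig bed, flush against the middle of the fence. The thinner one (26 mm) went squarely on top, also up to the fence, and I let go of each. I then pushed from the near end with the fingertips on the upper carton only, and handed in at about 27 s of the 70 s, still holding that push.

**Push:** the last reading averaged 14.8 N (11.9 N toward the fence, 8.8 N down, under 0.4 N sideways) and held steady. The downward part comes from finger friction on the end face.

**Position:** the last pictures showed the stack square, centred to within about 0.5 mm, with the hand clear of the middle. No check failed. My first sideways correction of the thick carton overshot by about 1.2 mm, and I fixed it before releasing.

**Not confirmed:** the fence hides the bottom of the joint between the lower carton and the fence. That it is flush rests on the contact forces when I placed it and on its unchanged outline, not on seeing it.

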